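# Cull the short vial from the batch, weigh it and box it

### The arm

A 6-joint arm with a two-finger parallel gripper is mounted at the origin on the work surface; the furniture and walls round the work are solid. World frame = base frame: x ahead of the robot, y to its left, z up, the work surface at z = 0. Lengths are in m, angles in rad, forces in N, time in s.
With the tool pointing down it reaches from about 0.35 to 0.775 m from the base axis. Payload 5.5 kg.
Tool frame: the origin (TCP) lies between the finger pads; the fingertips stand 8 mm ahead of it and the grasp point (between the pads) lies 11 mm behind it; z points along the fingers, y is the line along which they close (so a half turn about z gives the same grasp; the last joint's range is limited). The gripper opens to 85 mm and grips with 20 to 120 N. Pads are 22 mm wide; open, the fingers measure 114 mm over their backs; the gripper's body (76 mm by 85 mm) begins 54 mm behind the grasp point. The pads swing forward as they close: fully open they stand 13 mm farther back than shut.
Start: joints at [-0.14, 0.313, 0.046, 1.304, 0, 1.431], TCP at [0.575, -0, 0.219] pointing down, gripper open.
Joint ranges: [-2.76, 2.76], [-0.86, 1.69], [-1.03, 1.26], [-2.2, 2.34], [-1.47, 1.5], [-3.14, 3.14]. Speed limits (rad/s): [2.57, 2.57, 3.14, 3.14, 3.14, 3.14].

### API

Orientations are given as a unit quaternion [w, x, y, z].
In Python, from workcell import status, vision, job gives the robot as it stands. The module is installed in compiled form; this text tells all that it offers.
- The arm moves only by the tool apply_moves, never from a script. Its argument "moves" is one flat list of numbers, 6 for each row, row after row: the shift along the world's x, y, z in units of 25 mm (1.0 is 25 mm), then the turn, a rotation vector about the world's x, y, z in rad. In form: [x, y, z, rx, ry, rz, x, y, z, rx, ry, rz, ...]. A call has 1 to 20 rows; each row is the pose to reach, as a shift and turn from the pose commanded when the call began; what a row does not reach only later rows make up. A row lasts 1/12 s, in which the tool goes at most 41.7 mm and 7.16 degrees, less where a joint would pass 70% of its speed; a pose out of reach is approached as far as the arm can. A call with a gripper value outside its range is refused whole. "claw" is the opening in per cent of the stroke, from 0 (shut) to 100 (fully open), set as the call begins (left out, the last holds). The fingers move at their own pace and stop on an object; "newtons" is the grip in N (left out, the last holds). Time passes only in rows, so rows that repeat a pose let the fingers close. It gives the time, the measured TCP pose, the force, the opening and the grip force at its end, in the units of the state.
- status.get_state(): the state, without advancing time (a new reading comes with each control period).
- vision.read_camera(name): name is "scene" or "side" or "wrist"; returns a dict with "image" (420x560x3 uint8, blue, green, red), "camera_matrix" (3x3 intrinsics, pixels), "dist_coeffs" ([k1, k2, p1, p2, k3] as OpenCV has them; the pictures are not rectified), "camera_from_world" (4x4, takes a point from world to camera coordinates). Camera axes: x right, y down, z forward; pixel columns grow to the right and rows downward; lengths in m; the calibration is good to about 2 mm. A picture is of the moment at which its call begins. There is no depth.
- job.hand_in(): hands the job in; it is judged then, once.
The state is a dict: "clock": time; "joint_pos": joint angles; "qvel": joint speeds; "tau": joint torques, N m; "tcp_pos": TCP position; "orientation": TCP orientation; "wrist_force": force on the tool from outside, world axes, zero at the start; "ft_torque": the same for the moment, N m; "finger_gap": finger opening in m; "grip_force": force on a finger pad.
Only numpy, scipy, OpenCV 4.12 (cv2) and the standard library are available. Lean on these libraries where they do the work, as an engineer would, in place of code of your own. Each camera call takes 0.05 s, during which the arm holds its last target. There are 200 camera calls.

### The job

One of the four capped vials lying in the sloping rack is shorter than the others: take it out, stand it upright in the middle of the balance pan and let go of it so that it is weighed. Then take it again by its cap from straight above and lower it, without dropping it, upright into the one empty cell of the divided crate, and let go. Leave the other vials and the glassware nearby as they are.

Things in the scene. Friction and masses are not known exactly. Their poses are not given: they have to be found in the camera images.
- short_vial: vial to cull: white cylinder 26 mm in diameter, grey ribbed screw cap (25 mm in diameter, 18 mm tall, fixed on) at its top, 75 mm long over all, 42 to 84 g. Origin: centre of its underside; its z points along its axis to the cap. Starts in any slot of the rack, base at the stop on the rack's -x side, axis in the rack's x-z plane, rising 25 degrees above level to the rack's +x, cap high
- vial_a: one of the three good vials, like the short vial but 95 mm long; it stays in the rack
- vial_b: one of the three good vials, like the short vial but 95 mm long; it stays in the rack
- vial_c: one of the three good vials, like the short vial but 95 mm long; it stays in the rack
- rack: fixed aluminium sloping rack, 110 (x) x 244 (y) mm, back 58 mm high. Origin: centre of its underside. Slots at y = -87, -29, 29, 87 mm: pairs of 6 mm steel rails 18 mm apart, rising 25 degrees to +x from a stop plate (top 43 mm high) at -x; open between slots down to a 6 mm base plate. A vial's underside centre lies at x = -50, z = 42 mm
- balance: fixed white bench balance, 150 (x) x 136 (y) mm, housing 39 mm high, display and two keys on its -x side. Origin: centre of its underside
- pan_top (a point): centre of the balance's round steel pan, on its top face, 50 mm above the bench and 20 mm to +x of the balance's origin; the pan is 90 mm in diameter, rigid and does not sink
- crate: fixed grey open crate, 48 (x) x 136 (y) x 45 (z) mm, all walls and floor 4 mm thick, three square cells of 40 mm in a row along its y, centres 44 mm apart. Small rims project 3 mm from its two ends. Origin: centre of its underside. Balance and crate may stand in either order
- cell_pad: thin square cork pad, 36 x 36 x 3 mm, fixed on the floor of the crate's one empty cell, at its centre (any of the three cells). Origin: centre of its underside, 4 mm above the bench; the vial comes to stand on it, its underside 7 mm above the bench
- crate_vial_1: a short vial culled earlier, 75 mm tall, standing upright in another cell of the crate, its underside 4 mm above the bench
- crate_vial_2: the other short vial culled earlier, standing in the remaining cell of the crate
- beaker: bystander: clear glass beaker, 72 mm in diameter, 88 mm tall, beyond the work; origin at the centre of its underside
- dropper: bystander: amber dropper bottle, 33 mm in diameter, 102 mm tall, beyond the work; origin at the centre of its underside
- petri: bystander: lidded petri dish, 88 mm in diameter, 16 mm high, beyond the work; origin at the centre of its underside
There are look-alikes about, which are no part of the job. What is shaped like the short_vial but blue is not meant.

How it is judged:
By the outcome, as a careful person would: the job done as asked, in the order asked, and still so for the second after the job is handed in, with the robot touching nothing.
It also fails if it takes over 56 s, if anything falls off the work surface, if the arm or the gripper's body presses on something with over 40 N, if the wrist force passes 120 N, or if a joint passes its speed limit or range.

## Working session

There is one attempt and no reset: what is moved stays moved. The work goes in short steps, Python scripts to look and compute and a tool call to move; the robot and the scene stay as the last step left them, time stands still between calls to the robot, and variables do not carry over. Pictures are saved under pics/ and viewed, at most 10 in all, crops included, and the job is handed in when it is done.

Besides the shell and the picture viewer there is one more tool, called after "Request:" as name(argument=value, ...) on one line, values as JSON. apply_moves: Moves the arm, as the interface text tells. Its arguments: {"type":"object","properties":{"moves":{"type":"array","items":{"type":"number"}},"claw":{"type":"number"},"newtons":{"type":"number"}},"required":["moves"]}

```bash
mkdir -p pics
cat > h.py <<'E'
import numpy as np, cv2
from workcell import status, vision, job
def cam(n):
    c=vision.read_camera(n); np.savez('last_'+n+'.npz',**{k:np.array(v) for k,v in c.items()}); return c
def load(n): return dict(np.load('last_'+n+'.npz'))
def ray(c,uv):
    K=np.array(c['camera_matrix']);d=np.array(c['dist_coeffs']);T=np.array(c['camera_from_world'])
    p=cv2.undistortPoints(np.array([[uv]],float),K,d)[0,0]
    R=T[:3,:3];return -R.T@T[:3,3], R.T@np.array([p[0],p[1],1.])
def plane(c,uv,z):
    o,r=ray(c,uv);return o+r*(z-o[2])/r[2]
def proj(c,P):
    T=np.array(c['camera_from_world']);P=np.atleast_2d(np.array(P,float))
    return cv2.projectPoints(P,cv2.Rodrigues(T[:3,:3])[0],T[:3,3],np.array(c['camera_matrix']),np.array(c['dist_coeffs']))[0][:,0]
def tri(c1,u1,c2,u2):
    o1,r1=ray(c1,u1);o2,r2=ray(c2,u2)
    s=np.linalg.lstsq(np.c_[r1,-r2],o2-o1,rcond=None)[0]
    a=o1+s[0]*r1;b=o2+s[1]*r2;return (a+b)/2,np.linalg.norm(a-b)
E
python3 - <<'E'
from h import *
for n in['scene','side','wrist']:
    c=cam(n);cv2.imwrite(f'pics/{n}0.png',c['image']);T=c['camera_from_world'];print(n,-T[:3,:3].T@T[:3,3],T[2,:3])
print(status.get_state())
E
```

```text
scene [-0.09305846 -0.41993245  0.67575022] [ 0.68431894  0.37399502 -0.6259675 ]
side [0.10880746 0.90418018 0.60223093] [ 0.37398852 -0.81269574 -0.44683131]
wrist [0.57543253 0.072011   0.37379424] [-0.00232578 -0.28512813 -0.95848659]
{'clock': 0.15, 'joint_pos': array([-1.39561669e-01,  3.13854111e-01,  4.52310707e-02,  1.30357783e+00,
        1.31904451e-05,  1.43119595e+00]), 'qvel': array([-0.00110008, -0.00131257,  0.00200076, -0.00042715,  0.00012186,
       -0.00099098]), 'tau': array([ 1.76330479e-03, -4.81067133e+01,  2.98815805e+01,  1.39078675e-02,
       -1.10673584e-04, -5.56924022e-05]), 'tcp_pos': array([5.74606243e-01, 7.18872959e-05, 2.18295170e-01]), 'orientation': array([-5.64808805e-04,  7.07092924e-01,  7.07120289e-01, -4.17395700e-04]), 'wrist_force': array([ 0.1405549 , -0.16618729, -1.02319834]), 'ft_torque': array([-0.00189531,  0.02776835, -0.04104987]), 'grip_force': 0.0, 'finger_gap': 0.08551331414750404}
```

View pics/scene0.png

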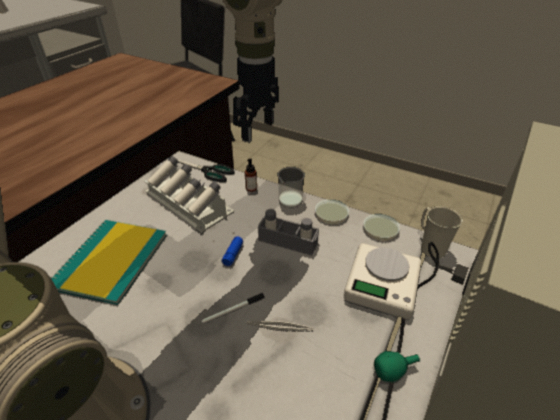

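View pics/side0.png

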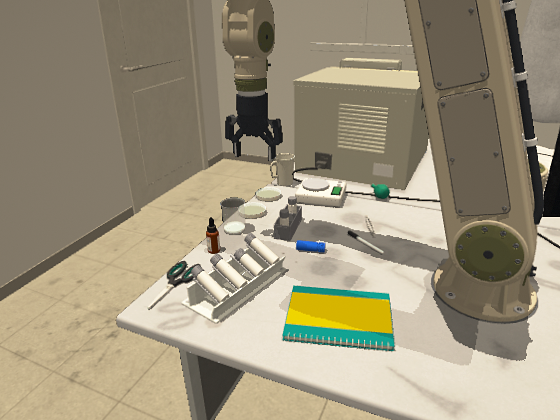

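The scene view shows the rack at about (188,192) with four white vials, the blue look-alike at (232,250), the crate at (288,233) with two grey-capped vials, and the balance at (385,278). The side view shows the rack at (235,280). I'll take enlarged crops of the rack and crate.

Run:
```python
from h import *
a=load('scene')['image'][145:260,135:330];b=load('side')['image'][190:325,180:310]
A=cv2.resize(a,None,fx=4,fy=4,interpolation=2)[:, :]
B=cv2.resize(b,None,fx=4,fy=4,interpolation=2)
cv2.imwrite('pics/a.png',A);cv2.imwrite('pics/b.png',B);print(A.shape,B.shape)
```

```text
(460, 780, 3) (540, 520, 3)
```

View pics/a.png

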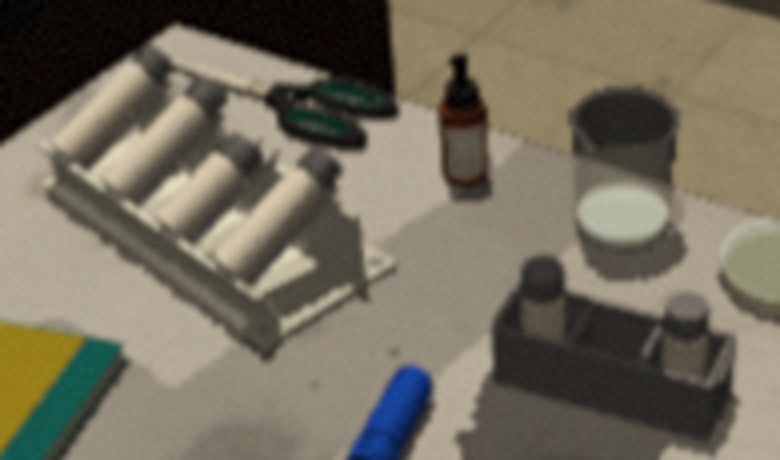

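View pics/b.png

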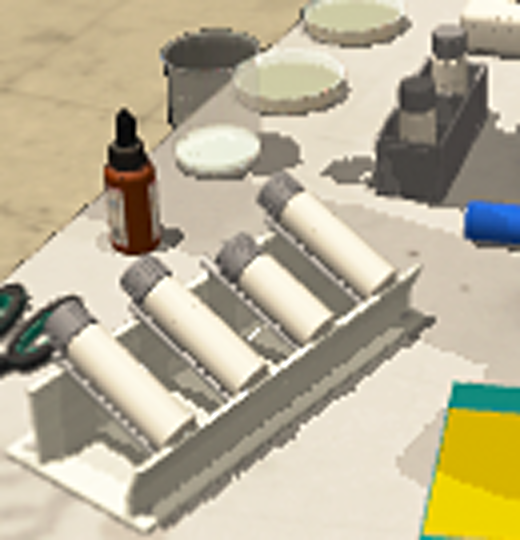

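The rack crops show long vials at scene-crop (110,105), (165,140) and (275,215). The short one is at (205,190), third from far left, and at side-crop (275,290). The choice is that short vial; the candidates I rule out are the three long vials, the blue vial at scene (232,250), and the two crate vials. The crate's middle cell is empty.

Run:
```python
from h import *
from scipy.optimize import least_squares
s=load('scene');d=load('side')
fs=lambda p:((p[0]+.5)/4-.5+135,(p[1]+.5)/4-.5+145)
fd=lambda p:((p[0]+.5)/4-.5+180,(p[1]+.5)/4-.5+190)
S=[(150,65),(205,98),(240,155),(320,168)];D=[(70,325),(147,280),(237,253),(280,195)]
P=[tri(s,fs(a),d,fd(b)) for a,b in zip(S,D)]
for p in P: print('cap',p)
for a,b in [((543,272),(418,92)),((687,309),(450,40))]: print('crate cap top',tri(s,fs(a),d,fd(b)))
# balance pan in scene by edges
im=s['image'][235:285,350:425];g=cv2.cvtColor(im,cv2.COLOR_BGR2GRAY)
print('pan approx',plane(s,(387,263),.05))
cv2.imwrite('pics/pan.png',cv2.resize(np.hstack([s['image'][230:320,335:435],d['image'][165:225,275:375][:90].repeat(1,0) if 0 else d['image'][150:240,275:375]]),None,fx=4,fy=4,interpolation=2))
L=[72,86.0]
def f(q):
    x,y,t=q;r=[]
    for i,yy in enumerate([87,29,-29,-87]):
        l=.066 if i==2 else .086
        X=-.05+l*np.cos(np.radians(25));Z=.042+l*np.sin(np.radians(25));Y=yy/1000
        W=[x+X*np.cos(t)-Y*np.sin(t),y+X*np.sin(t)+Y*np.cos(t),Z]
        r+=list(proj(s,W)[0]-fs(S[i]))+list(proj(d,W)[0]-fd(D[i]))
    return r
q=least_squares(f,[.6,.25,0]);print('rack',q.x,np.round(q.fun,1))
```

```text
cap (array([0.57940367, 0.28045299, 0.07960402]), np.float64(0.00219484797163323))
cap (array([0.56614191, 0.22336421, 0.07815051]), np.float64(0.00035792931874449255))
cap (array([0.5359585 , 0.1710284 , 0.07114624]), np.float64(0.0038857368950104246))
cap (array([0.53926882, 0.11085271, 0.07833229]), np.float64(0.0005932038425283937))
crate cap top (array([ 0.52098103, -0.05915297,  0.07375578]), np.float64(0.0032587190612868807))
crate cap top (array([ 0.53231393, -0.14628352,  0.07340011]), np.float64(0.0035298309960113067))
pan approx [ 0.52373326 -0.33932921  0.05      ]
rack [ 0.53276617  0.20174285 -0.2338437 ] [ 0.6 -0.   0.2  0.7  0.1 -0.2 -0.2 -0.   0.2 -0.2  0.7  1.2  0.2 -0.2
 -0.1  0. ]
```

View pics/pan.png

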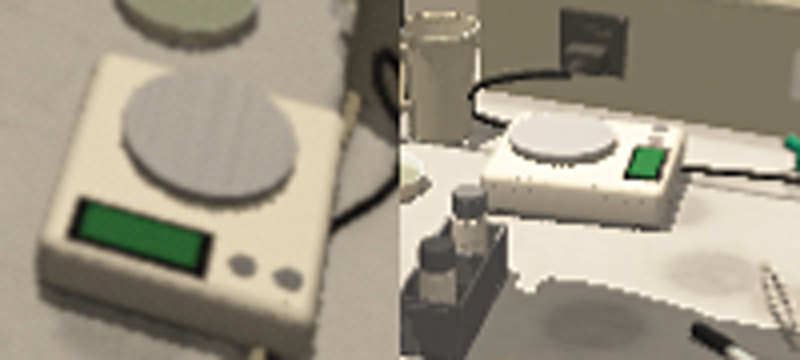

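The pan's top face is centred at crop (210,133) in scene and (163,136) in side, so about (387,263) and (315,184) full-frame. Crate caps measure 88 mm apart, as they must, and the rack fit is within about 1 px.

```bash
cat >> h.py <<'E'
from scipy.spatial.transform import Rotation as Ro
def tool(yaw,tilt):  # vial-plane heading yaw (rack x dir), tilt>0: tool points back (-heading)
    ax=np.array([-np.sin(yaw),np.cos(yaw),0]); z0=Ro.from_matrix(np.array([[0,1,0],[1,0,0],[0,0,-1.]]))
    return Ro.from_rotvec(ax*tilt)*Ro.from_euler('z',np.pi/2+yaw)*z0
def row(G,yaw,tilt,s=None):  # G grasp point
    s=s or status.get_state();R=tool(yaw,tilt);t=np.array(G)+.011*R.as_matrix()[:,2]
    q=np.array(s['orientation']);R0=Ro.from_quat(q[[1,2,3,0]])
    print('TCP',t.round(4),'row',((t-s['tcp_pos'])/.025).round(2),(R*R0.inv()).as_rotvec().round(3))
E
python3 - <<'E'
from h import *
s=load('scene');d=load('side')
print('pan',tri(s,(387.1,262.9),d,(315.4,183.6)),plane(s,(387.1,262.9),.05),plane(d,(315.4,183.6),.05))
R=tool(-.234,.262).as_matrix();print(R)
G=np.array([.5145,.1763,.060]);row(G-.12*R[:,2],-.234,.262)
E
```

```text
pan (array([ 0.52564849, -0.33916726,  0.04792229]), np.float64(0.000729422751535288)) [ 0.52411023 -0.33942776  0.05      ] [ 0.52363645 -0.33391427  0.05      ]
[[-9.39550632e-01  2.31870355e-01 -2.51953862e-01]
 [ 2.23957520e-01  9.72746698e-01  6.00573937e-02]
 [ 2.59012816e-01 -9.36750677e-17 -9.65873885e-01]]
TCP [0.542  0.1698 0.1653] row [-1.31  6.79 -2.12] [0.222 0.174 1.328]
```

Request:
apply_moves(moves=[-1.3, 6.8, -2.1, 0.22, 0.17, 1.33, -1.3, 6.8, -2.1, 0.22, 0.17, 1.33, -1.3, 6.8, -2.1, 0.22, 0.17, 1.33, -1.3, 6.8, -2.1, 0.22, 0.17, 1.33, -1.3, 6.8, -2.1, 0.22, 0.17, 1.33, -1.3, 6.8, -2.1, 0.22, 0.17, 1.33, -1.3, 6.8, -2.1, 0.22, 0.17, 1.33, -1.3, 6.8, -2.1, 0.22, 0.17, 1.33, -1.3, 6.8, -2.1, 0.22, 0.17, 1.33, -1.3, 6.8, -2.1, 0.22, 0.17, 1.33, -1.3, 6.8, -2.1, 0.22, 0.17, 1.33, -1.3, 6.8, -2.1, 0.22, 0.17, 1.33, -1.3, 6.8, -2.1, 0.22, 0.17, 1.33, -1.3, 6.8, -2.1, 0.22, 0.17, 1.33, -1.3, 6.8, -2.1, 0.22, 0.17, 1.33], claw=50)

```text
clock: 1.4
tcp_pos: [0.5423, 0.1699, 0.1667]
orientation: [-0.127, 0.116, 0.985, 0.016]
wrist_force: [0.1, -0.5, -0.5]
finger_gap: 0.0429
grip_force: 0.0
```

Run:
```python
from h import *
s=status.get_state();print(s['clock'],s['tcp_pos'],s['joint_pos'],s['finger_gap'])
c=cam('wrist');im=c['image'].copy();print(im.mean())
t=-.234;rk=np.array([.5328,.2017])
def W(X,Y,Z): return [rk[0]+X*np.cos(t)-Y*np.sin(t),rk[1]+X*np.sin(t)+Y*np.cos(t),Z]
for l in(0,.042,.066,.075):
    p=proj(c,W(-.05+l*.9063,-.029,.042+l*.4226))[0];print(l,p);cv2.circle(im,tuple(int(v) for v in p),3,(0,0,255),-1)
cv2.imwrite('pics/w1.png',im)
```

```text
1.4 [0.54231319 0.16994577 0.16665704] [0.11269955 0.52532933 0.20415534 1.49143372 0.08932996 0.33659711] 0.0429056998740568
104.7406533446712
0 [278.86749492 162.78325823]
0.042 [278.93829801 203.94970496]
0.066 [278.98289468 229.80903557]
0.075 [279.00046121 239.98019678]
```

View pics/w1.png

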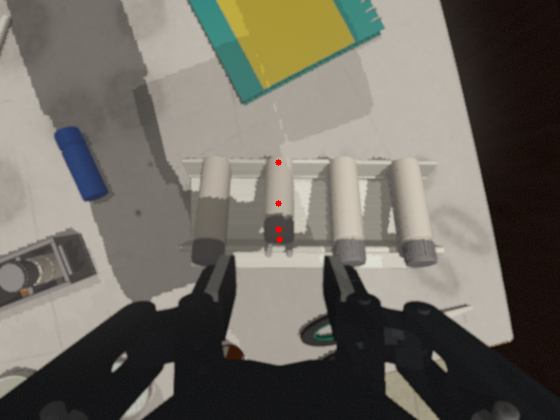

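The wrist view shows the four vials at x ≈ 210, 280, 346 and 410. The short one, at (280,155)–(280,243), lies under my projected axis points and is centred between the fingers. Descending.

Request:
apply_moves(moves=[-0.2, 0.05, -0.78, 0, 0, 0, -0.41, 0.1, -1.56, 0, 0, 0, -0.61, 0.14, -2.35, 0, 0, 0, -0.82, 0.19, -3.13, 0, 0, 0, -1.02, 0.24, -3.9, 0, 0, 0, -1.22, 0.28, -4.7, 0, 0, 0, -1.22, 0.28, -4.7, 0, 0, 0, -1.22, 0.28, -4.7, 0, 0, 0])

```text
clock: 2.12
tcp_pos: [0.511, 0.1769, 0.0489]
orientation: [-0.128, 0.116, 0.985, 0.016]
wrist_force: [0.3, -0.8, 0.0]
finger_gap: 0.0425
grip_force: 0.0
```

Request:
apply_moves(moves=[0, 0, 0, 0, 0, 0, 0, 0, 0, 0, 0, 0, 0, 0, 0, 0, 0, 0, 0, 0, 0, 0, 0, 0, 0, 0, 0, 0, 0, 0, 0, 0, 0, 0, 0, 0], claw=20, newtons=40)

```text
clock: 2.62
tcp_pos: [0.5134, 0.177, 0.0507]
orientation: [-0.126, 0.115, 0.985, 0.017]
wrist_force: [0.3, -0.3, 7.6]
finger_gap: 0.0239
grip_force: 39.4
```

Request:
apply_moves(moves=[0.05, 0, 0.2, 0, 0, 0, 0.1, 0, 0.4, 0, 0, 0, 0.15, 0, 0.8, 0, 0, 0, 0.15, 0, 1.4, 0, 0, 0, 0.15, 0, 2.0, 0, 0, 0, 0.15, 0, 2.8, 0, 0, 0, 0.15, 0, 3.6, 0, 0, 0, 0.15, 0, 4.4, 0, 0, 0, 0.15, 0, 4.4, 0, 0, 0])

```text
clock: 3.37
tcp_pos: [0.5179, 0.1774, 0.1637]
orientation: [-0.124, 0.115, 0.985, 0.017]
wrist_force: [0.9, -0.2, -0.6]
finger_gap: 0.0232
grip_force: 39.3
```

Run:
```python
from h import *
c=cam('side');w=cam('wrist')
cv2.imwrite('pics/lift.png',np.hstack([cv2.resize(c['image'][150:330,170:330],(400,450)),cv2.resize(w['image'][120:420,140:420],(400,450))]))
```

```text
(no output)
```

View pics/lift.png

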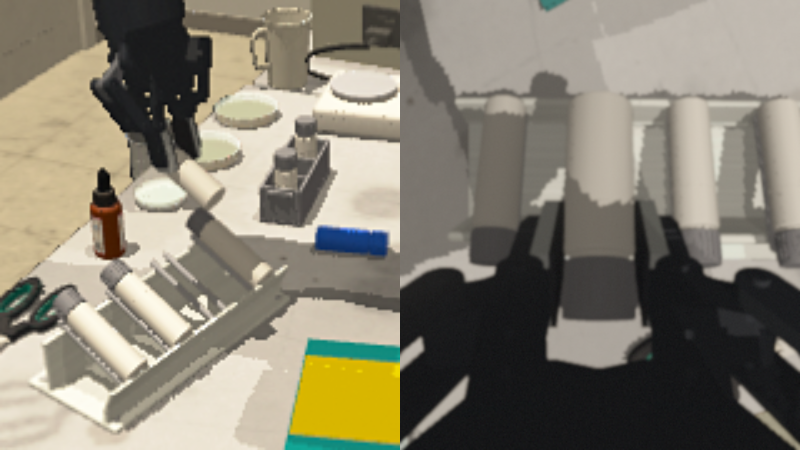

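The side crop shows the short vial lifted (base at (205,190)) and the three long vials undisturbed. The wrist crop shows it centred between the fingers, cap at (600,290). Next I compute the carry to above the pan, turning it upright.

Run:
```python
from h import *
row([.525,-.338,.175],-.55,-.872)
```

```text
TCP [ 0.5322 -0.3424  0.1679] row [  0.62 -20.78   0.31] [-0.435 -1.045 -0.285]
```

Request:
apply_moves(moves=[0, -0.6, 0.3, -0.02, -0.05, -0.01, 0, -1.8, 0.6, -0.05, -0.13, -0.04, 0.1, -3.2, 0.8, -0.09, -0.21, -0.06, 0.1, -4.6, 0.8, -0.12, -0.3, -0.08, 0.2, -6.0, 0.8, -0.16, -0.38, -0.1, 0.2, -7.4, 0.8, -0.19, -0.47, -0.13, 0.3, -8.8, 0.8, -0.23, -0.55, -0.15, 0.3, -10.2, 0.8, -0.27, -0.64, -0.17, 0.4, -11.6, 0.8, -0.3, -0.72, -0.2, 0.4, -13.0, 0.8, -0.34, -0.8, -0.22, 0.4, -14.4, 0.8, -0.36, -0.87, -0.24, 0.5, -15.8, 0.8, -0.39, -0.94, -0.26, 0.5, -17.2, 0.7, -0.41, -0.99, -0.27, 0.6, -18.6, 0.6, -0.43, -1.03, -0.28, 0.6, -19.7, 0.5, -0.435, -1.045, -0.285, 0.6, -20.4, 0.4, -0.435, -1.045, -0.285, 0.62, -20.78, 0.31, -0.435, -1.045, -0.285, 0.62, -20.78, 0.31, -0.435, -1.045, -0.285, 0.62, -20.78, 0.31, -0.435, -1.045, -0.285])

```text
clock: 5.05
tcp_pos: [0.5307, -0.342, 0.1655]
orientation: [0.404, 0.247, 0.873, -0.114]
wrist_force: [0.2, 0.7, -0.3]
finger_gap: 0.0234
grip_force: 39.4
```

Run:
```python
from h import *
s=status.get_state();print(s['clock'],s['tcp_pos'],s['joint_pos'])
row([.525,-.338,.175],-.55,-.872)
c=cam('scene');w=cam('side')
a=proj(c,[.525,-.338,.15])[0].astype(int);b=proj(w,[.525,-.338,.15])[0].astype(int);print(a,b)
f=lambda I,p,n:cv2.resize(I[max(p[1]-n,0):p[1]+n,max(p[0]-n,0):p[0]+n],(400,400),interpolation=2)
cv2.imwrite('pics/up.png',np.hstack([f(c['image'],a,60),f(w['image'],b,50)]))
```

```text
5.05 [ 0.53074959 -0.34198651  0.16549136] [-0.79043123 -0.02664952 -0.9443417  -0.19990357  0.18205991 -0.15557534]
TCP [ 0.5322 -0.3424  0.1679] row [ 0.06 -0.02  0.1 ] [-0.003 -0.003  0.002]
[395 226] [316 154]
```

View pics/up.png

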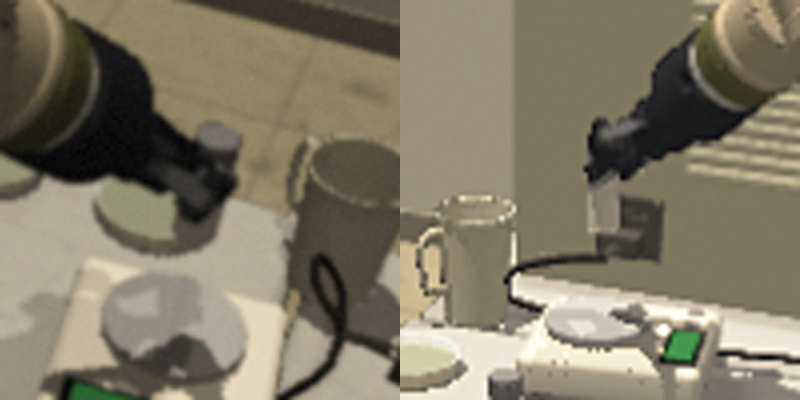

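The crops show the vial held near-upright. In scene its cap is at (217,140); in side its base is at about (602,232), above and slightly beyond the pan. I'll measure the tilt from the side mask.

Run:
```python
from h import *
d=load('side');s=load('scene');im=d['image'];w=cam('wrist')
hsv=cv2.cvtColor(im,cv2.COLOR_BGR2HSV)
p=proj(d,[[.525,-.338,.131],[.525,-.338,.175],[.525,-.338,.206]]);print('vertical axis nominal side',p.round(1))
print(proj(s,[[.525,-.338,.131],[.525,-.338,.206]]).round(1))
for r in range(146,166): print(r,hsv[r,308:326,2])
W=w['image'][:,200:360];cv2.imwrite('pics/wu.png',cv2.resize(np.hstack([W,np.zeros_like(W[:,:10]),cv2.resize(s['image'][180:300,340:460],(420,420))]),(800,560)))
```

```text
vertical axis nominal side [[315.9 159.9]
 [316.2 146.9]
 [316.4 137.4]]
[[393.4 234.1]
 [400.7 204.5]]
146 [126 127 128 120  21  29  39  28  25  30  53  49  33  25  23  27  30  82]
147 [127 126 127 129 113  25  37  31  30  61  88  74  79  19  22  31  68 122]
148 [127 126 127 130 127  21  30  33  73  87  85 109 120  15  24  66 118 129]
149 [127 127 126 128 121  50  57  86  90  96 131 136 136 108 110 116 130 127]
150 [127 127 126 127 126  97  88  97 112 134 140 140 130 129 129 129 127 126]
151 [126 127 127 127 126 118 115 123 130 137 132 132 128 128 128 127 128 127]
152 [126 126 126 126 131 153 125 132 134 132 133 135 125 107 119 121 124 125]
153 [126 127 126 126 132 164 126 131 133 131 137 138 120  68  80  88  89  92]
154 [126 126 126 125 132 163 125 131 133 136 138 141 136  54  57  60  61  63]
155 [126 126 126 125 132 162 125 130 133 137 138 140 140  54  59  58  60  59]
156 [126 126 126 125 131 166 151 129 131 137 139 140 141  62  71  70  66  60]
157 [126 127 126 125 131 168 160 128 134 137 139 139 140  58  67  67  68  60]
158 [126 126 126 125 131 166 160 128 135 137 139 139 140  55  60  64  77  76]
159 [127 127 126 126 131 167 159 128 135 137 139 139 139  52  57  60  66  65]
160 [127 127 126 124 129 166 160 148 134 137 138 140 140  56  61  60  61  61]
161 [126 127 126 125 134 183 176 165 139 142 146 155 115  96  98  90  89  81]
162 [125 126 124 126 126 144 136  98 102 110 112 117 108 109 109 106 106 102]
163 [125 124 125 125 125 125 119  53  65  69  70  71  77  84  86  94 101  86]
164 [126 125 126 125 124 126 122  54  62  61  62  68  66  65  66  69  70  57]
165 [126 126 125 127 125 127 123  55  61  66  89  86  74  65  61  60  59  52]
```

View pics/wu.png

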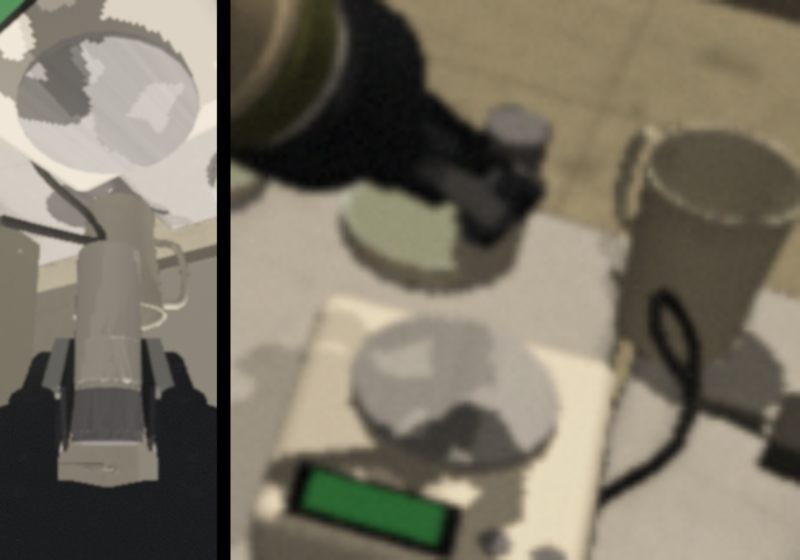

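Run:
```python
from h import *
from scipy.optimize import least_squares
w=load('wrist');s=status.get_state();T=w['camera_from_world'];C=-T[:3,:3].T@T[:3,3]
R=Ro.from_quat(np.array(s['orientation'])[[1,2,3,0]]).as_matrix();G=s['tcp_pos']-.011*R[:,2];print('G',G,'cam',C,'tilt',np.degrees(np.arccos(-R[2,2])))
h=np.array([np.cos(-.55),np.sin(-.55),0]);z=np.array([0,0,1.])
def pr(e,l,o):
    ax=np.cos(e)*z+np.sin(e)*h; n=np.cos(e)*h-np.sin(e)*z; A=G+o*n
    P=[A-l*ax-.013*n, A+(.057-l)*ax-.013*n, A+(.075-l)*ax-.0125*n]
    return proj(w,P)[:,1]
m=[180,289,331.5]
print(pr(0,.044,0),pr(.1,.044,0))
for o in(-.003,0,.003):
    q=least_squares(lambda v:pr(v[0],v[1],o)-m,[0,.044],x_scale=[.1,.01]);print(o,q.x,q.fun)
```

```text
G [ 0.5242955  -0.33660995  0.17363079] cam [ 0.39116835 -0.25531842  0.21162958] tilt 49.794543689916026
[178.31907012 289.46251883 331.99421708] [176.65480213 292.75633995 335.00729924]
-0.003 [-0.08911176  0.04220832] [ 0.00075382 -0.54463036  0.48519965]
0 [-0.04307086  0.04355117] [-0.00100871 -0.04027135  0.03709102]
0.003 [0.00572623 0.04459655] [ 0.02839229  0.45692387 -0.4389198 ]
```

Request:
apply_moves(moves=[0, 0, -0.5, 0, 0, 0, 0, 0, -1.0, 0, 0, 0, 0, 0, -1.5, 0, 0, 0, 0, 0, -1.5, 0, 0, 0])

```text
clock: 5.53
tcp_pos: [0.5304, -0.3399, 0.1264]
orientation: [0.404, 0.247, 0.874, -0.113]
wrist_force: [-0.5, 1.0, -1.2]
finger_gap: 0.0236
grip_force: 39.4
```

Run:
```python
from h import *
s=status.get_state();print(s['joint_pos'],s['wrist_force']);row([.525,-.338,.050+.0436+.006],-.55,-.872)
```

```text
[-0.78847524  0.05506864 -1.00154089 -0.33664584  0.18204114 -0.1558774 ] [-0.45228387  0.99074889 -1.21679145]
TCP [ 0.5322 -0.3424  0.0925] row [ 0.07 -0.1  -1.35] [-0.005 -0.005 -0.001]
```

Run:
```python
from h import *
row([.525,-.338,.134],0.,-.872)
```

```text
TCP [ 0.5334 -0.338   0.1269] row [0.12 0.08 0.02] [-0.003 -0.006  0.549]
```

Request:
apply_moves(moves=[0.02, 0.01, 0.1, 0, 0, 0.09, 0.04, 0.02, 0.1, 0, 0, 0.19, 0.06, 0.03, 0.1, 0, 0, 0.29, 0.08, 0.05, 0.1, 0, 0, 0.39, 0.1, 0.07, 0.1, 0, 0, 0.49, 0.12, 0.08, 0.1, 0, 0, 0.55, 0.12, 0.08, 0.1, 0, 0, 0.55, 0.12, 0.08, 0.1, 0, 0, 0.55])

```text
clock: 6.2
tcp_pos: [0.5347, -0.3413, 0.1327]
orientation: [0.421, 0.001, 0.907, -0.001]
wrist_force: [-0.5, -0.3, -0.9]
finger_gap: 0.0234
grip_force: 39.5
```

Run:
```python
from h import *
s=status.get_state();print(s['joint_pos'],s['wrist_force']);row([.525,-.338,.050+.0436+.006],-0.,-.872)
```

```text
[-1.03366215  0.15092493 -0.76761982  0.10406398  0.7145675  -0.82193139] [-0.45543303 -0.27152048 -0.86276672]
TCP [ 0.5334 -0.338   0.0925] row [-0.05  0.13 -1.61] [ 0.001 -0.002  0.003]
```

Request:
apply_moves(moves=[0, 0.03, -0.5, 0, 0, 0, -0.02, 0.06, -1.0, 0, 0, 0, -0.05, 0.13, -1.4, 0, 0, 0, -0.05, 0.13, -1.6, 0, 0, 0, -0.05, 0.13, -1.6, 0, 0, 0, -0.05, 0.13, -1.6, 0, 0, 0])

```text
clock: 6.7
tcp_pos: [0.5332, -0.3363, 0.0919]
orientation: [0.421, 0.0, 0.907, 0.0]
wrist_force: [0.5, -0.4, -0.4]
finger_gap: 0.0237
grip_force: 39.5
```

Request:
apply_moves(moves=[0, 0, -0.06, 0, 0, 0, 0, 0, -0.12, 0, 0, 0, 0, 0, -0.16, 0, 0, 0, 0, 0, -0.16, 0, 0, 0])

```text
clock: 7.03
tcp_pos: [0.5331, -0.3374, 0.088]
orientation: [0.421, 0.001, 0.907, -0.0]
wrist_force: [0.0, 0.7, -1.0]
finger_gap: 0.0239
grip_force: 39.5
```

Request:
apply_moves(moves=[0, 0, -0.04, 0, 0, 0, 0, 0, -0.07, 0, 0, 0, 0, 0, -0.07, 0, 0, 0])

```text
clock: 7.28
tcp_pos: [0.534, -0.3377, 0.0877]
orientation: [0.423, -0.0, 0.906, -0.0]
wrist_force: [-1.4, 1.8, 6.6]
finger_gap: 0.0235
grip_force: 40.1
```

Run:
```python
from h import *
c=cam('scene');w=cam('side')
f=lambda I,x,y,n:cv2.resize(I[y-n:y+n,x-n:x+n],(400,400),interpolation=2)
cv2.imwrite('pics/pl.png',np.hstack([f(c['image'],390,250,45),f(w['image'],316,172,35)]))
print(status.get_state()['wrist_force'],status.get_state()['tcp_pos'])
```

```text
[-1.82459491  1.69587962  6.24871558] [ 0.53392606 -0.33762175  0.08769196]
```

View pics/pl.png

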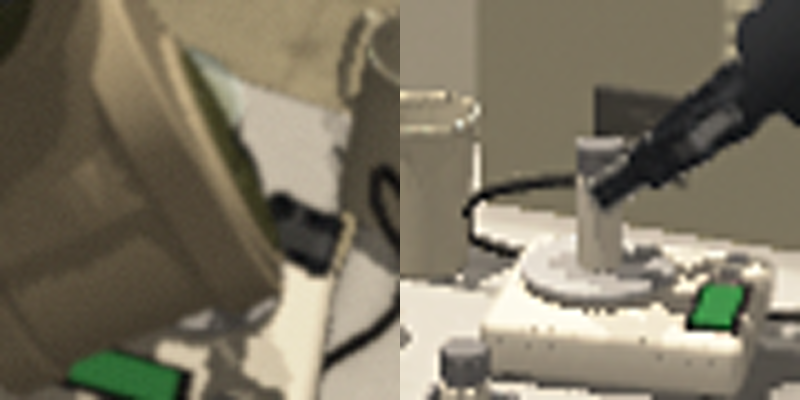

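The side crop shows the vial standing upright near the middle of the pan at (598,265), with about 6.6 N of contact force. Releasing and backing off along the fingers. This was the tenth and last picture.

Request:
apply_moves(moves=[0, 0, 0, 0, 0, 0, 0, 0, 0.02, 0, 0, 0, 0, 0, 0.02, 0, 0, 0, 0, 0, 0.02, 0, 0, 0, 0, 0, 0.02, 0, 0, 0], claw=65)

```text
clock: 7.8
tcp_pos: [0.5329, -0.3372, 0.0863]
orientation: [0.421, 0.001, 0.907, -0.0]
wrist_force: [0.0, 1.6, 0.4]
finger_gap: 0.0556
grip_force: 0.0
```

Request:
apply_moves(moves=[-0.3, 0, 0.25, 0, 0, 0, -0.8, 0, 0.65, 0, 0, 0, -1.5, 0, 1.25, 0, 0, 0, -2.2, 0, 1.85, 0, 0, 0, -2.9, 0, 2.5, 0, 0, 0, -2.9, 0, 3.6, 0, 0, 0, -2.9, 0, 4.7, 0, 0, 0, -2.9, 0, 4.7, 0, 0, 0])

```text
clock: 8.47
tcp_pos: [0.4617, -0.3403, 0.2102]
orientation: [0.423, -0.001, 0.906, -0.004]
wrist_force: [0.3, -0.9, 0.7]
finger_gap: 0.0557
grip_force: 0.0
```

Run:
```python
from h import *
s=status.get_state();print(s['tcp_pos'],s['finger_gap'],s['joint_pos'])
# target: vertical tool above vial, looking
row([.524,-.338,.22],-.0,0)
row([.524,-.338,.22],-.5,0)
```

```text
[ 0.4616618  -0.34034413  0.21020418] 0.05569572165040793 [-1.18924602 -0.03032347 -0.70651901  0.46771593  0.78885108 -1.01187696]
TCP [ 0.524 -0.338  0.209] row [ 2.49  0.09 -0.05] [ 0.009  0.874 -0.002]
TCP [ 0.524 -0.338  0.209] row [ 2.49  0.09 -0.05] [ 0.227  0.854 -0.47 ]
```

Run:
```python
from h import *
row([.524,-.338,.235],-1.44,0)
```

```text
TCP [ 0.524 -0.338  0.224] row [2.49 0.09 0.55] [ 0.634  0.708 -1.343]
```

Request:
apply_moves(moves=[0.3, 0, 0.3, 0.05, 0.05, -0.1, 0.6, 0, 0.55, 0.09, 0.1, -0.2, 0.9, 0, 0.55, 0.13, 0.15, -0.29, 1.2, 0, 0.55, 0.18, 0.2, -0.38, 1.5, 0.02, 0.55, 0.22, 0.25, -0.47, 1.8, 0.05, 0.55, 0.27, 0.3, -0.57, 2.1, 0.09, 0.55, 0.31, 0.35, -0.66, 2.3, 0.09, 0.55, 0.36, 0.4, -0.76, 2.49, 0.09, 0.55, 0.4, 0.45, -0.85, 2.49, 0.09, 0.55, 0.45, 0.5, -0.95, 2.49, 0.09, 0.55, 0.49, 0.55, -1.04, 2.49, 0.09, 0.55, 0.54, 0.6, -1.14, 2.49, 0.09, 0.55, 0.58, 0.65, -1.24, 2.49, 0.09, 0.55, 0.634, 0.708, -1.343, 2.49, 0.09, 0.55, 0.634, 0.708, -1.343, 2.49, 0.09, 0.55, 0.634, 0.708, -1.343, 2.49, 0.09, 0.55, 0.634, 0.708, -1.343])

```text
clock: 9.88
tcp_pos: [0.5227, -0.3349, 0.2169]
orientation: [0.0, 0.661, 0.75, 0.004]
wrist_force: [-0.3, -0.7, 0.6]
finger_gap: 0.0555
grip_force: 0.0
```

Run:
```python
from h import *
s=status.get_state();print(s['clock'],s['tcp_pos'],s['joint_pos'])
row([.524,-.338,.235],-1.44,0)
w=cam('wrist');a=cam('scene');d=cam('side')
print('pred cap top wrist',proj(w,[.525,-.338,.125]),'scene',proj(a,[[.525,-.338,.125],[.525,-.338,.05]]),'side',proj(d,[[.525,-.338,.125],[.525,-.338,.05]]),'pan px',proj(w,[.525,-.338,.05]))
g=cv2.cvtColor(w['image'],cv2.COLOR_BGR2GRAY)
p=proj(w,[.525,-.338,.125])[0]
e=cv2.medianBlur(g,3)
for k in (10,15,20): 
    c=cv2.HoughCircles(e,cv2.HOUGH_GRADIENT,1,10,param1=80,param2=k,minRadius=18,maxRadius=40)
    if c is not None: print(k,[tuple(v.round(1)) for v in c[0] if np.hypot(*(v[:2]-p))<50][:5])
K=w['camera_matrix'];T=w['camera_from_world'];print('exp radius',K[0,0]*.0125/(T@[.525,-.338,.125,1])[2],'pan',K[0,0]*.045/(T@[.525,-.338,.05,1])[2])
u,v=p.astype(int);print(e[v-45:v+46:4,u-60:u+61:5])
```

```text
9.8833 [ 0.52269744 -0.3349446   0.21690271] [-0.70296487  0.40339621  0.17104472  1.33737612  0.00760285  0.74155013]
TCP [ 0.524 -0.338  0.224] row [ 0.05 -0.12  0.28] [-0.005  0.006  0.005]
pred cap top wrist [[280.19741523 214.43376437]] scene [[392.89471761 236.32619532]
 [386.55715101 262.37783198]] side [[315.90173509 161.69425492]
 [315.41330623 183.09248185]] pan px [[279.56199769 193.80960249]]
10 [(np.float32(284.5), np.float32(190.5), np.float32(39.4)), (np.float32(274.5), np.float32(191.5), np.float32(37.1)), (np.float32(291.5), np.float32(182.5), np.float32(39.4)), (np.float32(293.5), np.float32(209.5), np.float32(39.4)), (np.float32(272.5), np.float32(206.5), np.float32(26.6))]
15 [(np.float32(284.5), np.float32(190.5), np.float32(39.4)), (np.float32(272.5), np.float32(213.5), np.float32(20.2)), (np.float32(287.5), np.float32(221.5), np.float32(27.1)), (np.float32(274.5), np.float32(202.5), np.float32(20.7))]
20 [(np.float32(276.5), np.float32(210.5), np.float32(24.3))]
exp radius 15.252189999048806 pan 42.95957557531935
[[112 141 209 209 209 192 181 182 182 182 183 18
[... 1667 characters left out ...]
37 133 122 114 114 160 181 194 207 208
  208 208 209 202 122 107 130]
 [ 89 137 137 137 137 137 137 138 182 185 137 136 137 207 207 208 208 208
  208 208 208 201 112  99  96]
 [ 91 136 136 137 137 137 137 151 207 204 152 137 160 208 208 208 208 208
  208 208 208 200 150 141 132]
 [132 135 135 135 135 136 200 204 204 204 204 198 203 204 204 204 204 204
  203 204 203 190 174 175 175]
 [117 117 118 133 161 168 179 180 179 180 179 179 178 170 106 111 167 176
  178 179 180 178 179 180 180]
 [114 114 117 179 180 180 180 180 180 180 181 180 179 177 168  65  64 158
  173 176 177 178 179 180 180]
 [ 89 115 145 180 180 180 181 180 181 181 182 182 181 179 179 174  90  52
  131 163 167 174 175 174  93]]
```

```bash
cat >> h.py <<'E'
def disc(c,p,lo,hi,n=45):
    g=cv2.medianBlur(cv2.cvtColor(c['image'],cv2.COLOR_BGR2GRAY),3);u,v=np.array(p).astype(int)
    m=np.zeros_like(g);m[v-n:v+n,u-n:u+n]=((g>=lo)&(g<=hi))[v-n:v+n,u-n:u+n]*255
    m=cv2.morphologyEx(m,cv2.MORPH_OPEN,np.ones((5,5),np.uint8))
    k,l,st,ce=cv2.connectedComponentsWithStats(m)
    for i in range(1,k):
        if st[i,4]>100: print('blob',st[i],ce[i].round(1))
E
python3 - <<'E'
from h import *
w=load('wrist');disc(w,(280,214),119,129)
P=plane(w,(283.5,211.5),.125);print(P)
s=status.get_state()
row([P[0],P[1],.115],-1.44,0)
E
```

```text
blob [268 202  28  21 461] [281.2 212. ]
[ 0.52736079 -0.33518057  0.125     ]
TCP [ 0.5274 -0.3352  0.104 ] row [ 0.2  -0.02 -4.58] [-0.004  0.007  0.006]
```

Request:
apply_moves(moves=[0.05, 0, -0.6, 0, 0, 0, 0.1, 0, -1.3, 0, 0, 0, 0.14, 0, -2.0, 0, 0, 0, 0.14, 0, -2.7, 0, 0, 0, 0.14, 0, -3.3, 0, 0, 0, 0.14, 0, -3.5, 0, 0, 0, 0.14, 0, -3.5, 0, 0, 0, 0.14, 0, -3.5, 0, 0, 0])

```text
clock: 10.7
tcp_pos: [0.5262, -0.335, 0.1313]
orientation: [0.001, 0.662, 0.75, 0.004]
wrist_force: [0.1, 0.0, 0.7]
finger_gap: 0.0559
grip_force: 0.0
```

Run:
```python
from h import *
import time
S=[]
for i in range(1): s=status.get_state()
print(s['clock'],s['tcp_pos'],s['wrist_force'])
row([.526,-.335,.124],-1.44,0)
```

```text
10.7 [ 0.52622311 -0.3349793   0.13132403] [0.10207699 0.02406715 0.71882004]
TCP [ 0.526 -0.335  0.113] row [-0.01 -0.   -0.73] [-0.005  0.006  0.006]
```

Request:
apply_moves(moves=[0, 0, -0.3, 0, 0, 0, 0, 0, -0.6, 0, 0, 0, 0, 0, -0.72, 0, 0, 0, 0, 0, -0.72, 0, 0, 0, 0, 0, -0.72, 0, 0, 0])

```text
clock: 11.12
tcp_pos: [0.5261, -0.3349, 0.112]
orientation: [-0.0, 0.662, 0.75, 0.004]
wrist_force: [0.6, 0.5, 0.1]
finger_gap: 0.0554
grip_force: 0.0
```

Request:
apply_moves(moves=[0, 0, 0, 0, 0, 0, 0, 0, 0, 0, 0, 0, 0, 0, 0, 0, 0, 0, 0, 0, 0, 0, 0, 0, 0, 0, 0, 0, 0, 0, 0, 0, 0, 0, 0, 0, 0, 0, 0, 0, 0, 0, 0, 0, 0, 0, 0, 0], claw=15, newtons=40)

```text
clock: 11.78
tcp_pos: [0.5269, -0.3355, 0.1134]
orientation: [0.001, 0.662, 0.75, 0.004]
wrist_force: [-0.0, -0.2, 6.4]
finger_gap: 0.0128
grip_force: 4.3
```

Run:
```python
from h import *
np.set_printoptions(linewidth=250)
d=cam('side');w=cam('wrist');a=cam('scene')
g=cv2.cvtColor(d['image'],cv2.COLOR_BGR2GRAY)
print(proj(d,[[.526,-.335,.125],[.526,-.335,.05]]))
for r in range(148,192,1): print(r,g[r,298:336:1])
g=cv2.cvtColor(w['image'],cv2.COLOR_BGR2GRAY);p=proj(w,[[.526,-.335,.125],[.526,-.335,.05]]);print(p)
print(g[170:330:5,230:330:4])
```

```text
[[315.30480212 161.95493492]
 [314.82927268 183.37919924]]
148 [118 118 118 119 120 116  10  16  19  23  29  31  29  28  22  53 123 119 121 114  20  27  29  28  28  26  27  25  22  53 112 119 118 118 119 118 118 118]
149 [119 119 118 118 120 119 103 105 107 103  66  29  31  28  23  78 175 118 120 114  22  26  29  27  26  23  21  19  49 108 121 120 117 118 118 118 118 118]
150 [118 118 118 118 118 119 120 121 122 121 106  23  25  26  20  54 129 120 120 115  21  25  27  24  54 110 105 103 106 122 120 118 118 118 118 118 118 119]
151 [118 117 118 118 118 118 118 118 118 119 123 117  30  73  67  30  84 117 113 105  32  38  24  35  81 128 123 122 120 120 119 119 118 117 118 118 118 118]
152 [117 118 119 118 118 119 118 118 118 119 123 135  31  87  79  32  77  78  85 101  87  68  23  38  83 115 117 119 118 120 120 119 118 119 118 119 118 118]
153 [118 118 119 119 118 118 118 118 118 118 123 134  32  86  79  30  76  56  66 101 102  77  22  35  74  83  84  88  94 103 106 112 115 118 119 118 118 117]
154 [118 118 119 118 118 118 118 118 119 118 118  97  31  85  78  32  77  55  64  99  98  63 
[... 8566 characters left out ...]
  25  37  59  22 139 179 180 181 179 173 163  35  26  71  21  22  21  25  28  26]
 [ 24  27  26  24  23  23  24  21  24 146 180 178 178 176 176 176  53  25  22  20  22  19  22  24  27]
 [ 26  24  23  22  23  22  19  24  21 160 179 177 178 178 177 177  77  24  23  20  20  19  21  20  18]
 [ 23  24  25  22  21  21  19  25  22 171 178 179 179 180 177 177  94  24  18  20  20  24  18  22  23]
 [ 16  22  25  17  21  19  21  21  25 171 178 177 177 177 175 174 110  21  18  22  18  20  17  22  22]
 [ 23  23  22  20  23  22  23  22  31 179 179 179 178 178 178 175 141  24  22  22  17  21  18  19  20]
 [ 21  22  17  23  19  22  21  18  40 179 179 179 178 177 177 177 146  21  22  19  21  18  25  22  25]]
```

Run:
```python
from h import *
w=load('wrist');d=load('side');s=status.get_state()
R=Ro.from_quat(np.array(s['orientation'])[[1,2,3,0]]).as_matrix();t=s['tcp_pos'];print(s['wrist_force'],t)
for a in (.008,0,-.011,-.02):
  for sx in(-1,1):
    P=[t+R@np.array([.011*sx,sy*.0114,a]) for sy in(-1,1)]
    print(a,sx,'z',round(P[0][2],3),'wrist',proj(w,P).round(0).tolist(),'side',proj(d,P).round(0).tolist())
g=cv2.cvtColor(w['image'],cv2.COLOR_BGR2GRAY)
for r in range(234,275,3): print(r,g[r,246:316:2])
```

```text
[-0.23768971  0.99899582  6.61447381] [ 0.52685643 -0.33552012  0.11336646]
0.008 -1 z 0.105 wrist [[258.0, 269.0], [298.0, 269.0]] side [[319.0, 167.0], [312.0, 166.0]]
0.008 1 z 0.105 wrist [[258.0, 233.0], [299.0, 233.0]] side [[318.0, 169.0], [311.0, 168.0]]
0 -1 z 0.113 wrist [[257.0, 276.0], [299.0, 276.0]] side [[319.0, 164.0], [312.0, 164.0]]
0 1 z 0.113 wrist [[257.0, 239.0], [300.0, 239.0]] side [[318.0, 167.0], [311.0, 166.0]]
-0.011 -1 z 0.124 wrist [[256.0, 286.0], [300.0, 286.0]] side [[319.0, 161.0], [312.0, 161.0]]
-0.011 1 z 0.124 wrist [[255.0, 247.0], [301.0, 247.0]] side [[318.0, 164.0], [311.0, 163.0]]
-0.02 -1 z 0.133 wrist [[255.0, 296.0], [301.0, 296.0]] side [[319.0, 159.0], [312.0, 158.0]]
-0.02 1 z 0.133 wrist [[254.0, 254.0], [302.0, 254.0]] side [[318.0, 161.0], [311.0, 160.0]]
234 [ 87  86  86  87  85  85  88  91  94  98 110  97  95 100 103 105 101  96
 100 107 107 105 111 112 103 110 129 154 156 156 156 155 156 156 156]
237 [ 87  85  85  85  91  97  94  91  94  95  94  98  99 103 106 103 121 109
 130 167 153  98 137 166 150 126 118 124 137 137 154 156 1
[... 935 characters left out ...]
 29  43  58  65  72 103 114  96  63
  62  59  62  62  60  50  28  54  87  90  89  90  91  84  66 122 156]
261 [105 105  94  77  76  76  76  74  43  30  46  56  56  60  64  63  63  62
  61  61  61  60  62  49  28  45  85  91  89  89  89  77  58  76 129]
264 [38 43 69 77 76 75 75 67 36 26 41 57 59 61 61 61 61 61 61 60 61 61 61 49
 27 35 78 90 89 90 90 79 43 34 44]
267 [27 40 73 76 75 76 76 63 28 26 44 59 61 61 62 62 61 61 61 59 60 58 61 51
 26 33 71 89 90 88 89 87 52 31 29]
270 [30 53 74 76 74 74 74 59 29 26 43 61 60 60 60 61 61 60 62 60 60 60 61 47
 23 28 61 83 87 89 89 88 64 29 26]
273 [34 60 76 76 75 74 75 50 25 22 44 59 61 60 59 59 59 62 60 60 60 61 58 43
 23 24 45 74 74 76 77 79 68 35 37]
```

The side and wrist readings show the vial still standing, but the fingers closed just above the cap. Their tips sit about 12 mm higher than the nominal TCP geometry says. I'll reopen, go about 13 mm lower and close again.

Request:
apply_moves(moves=[0, 0, 0.1, 0, 0, 0, 0, 0, 0.1, 0, 0, 0, 0, 0, 0.1, 0, 0, 0, 0, 0, 0.1, 0, 0, 0, 0, 0, 0.1, 0, 0, 0, 0, 0, 0.1, 0, 0, 0, 0, 0, 0.1, 0, 0, 0], claw=65)

```text
clock: 12.52
tcp_pos: [0.5262, -0.3349, 0.1145]
orientation: [0.0, 0.662, 0.75, 0.004]
wrist_force: [0.2, -0.2, 0.2]
finger_gap: 0.0559
grip_force: 0.0
```

Run:
```python
from h import *
w=cam('wrist');d=cam('side');print(status.get_state()['tcp_pos'],status.get_state()['wrist_force'],proj(w,[[.526,-.335,.125]]))
np.set_printoptions(linewidth=250)
g=cv2.cvtColor(w['image'],cv2.COLOR_BGR2GRAY);print(g[200:330:5,200:352:4])
g=cv2.cvtColor(d['image'],cv2.COLOR_BGR2GRAY);print(g[146:188:2,302:332])
```

```text
[ 0.52625577 -0.33497918  0.11465552] [-0.26764597  0.30501446  0.33024938] [[277.88982185 266.52782547]]
[[148 200 201 200 200 201 169 172 173 173 173 173 173 174 173 174 175 174 174 175 167 167 167 172 171 157 155 155 156 156 155 157 156 155 182 183 177 157]
 [123 201 200 200 201 178 172 173 172 172 174 166 162 172 173 173 166 164 158 164 154 153 154 154 153 154 154 154 154 153 153 153 153 153 163 183 177 149]
 [ 95 200 200 200 201 161 170 170 170 161 150 151 151 150 151 151 152 147 122 119 122 144 153 152 153 153 153 153 153 153 153 154 154 153 154 182 175 151]
 [ 84 200 199 200 200 165 171 171 171 170 153 151 151 150 151 145 100  97 103 110 111 114 120 152 152 153 153 153 154 155 154 154 155 155 154 179 175 152]
 [ 52 135 143 131 131 145 152 165 168 172 152 152 151 150 110  90  93  99 105 108 111 115 117 122 154 155 154 156 156 156 155 156 155 155 155 178 175 150]
 [ 43 131 130 131 129 108 107 108 108 121 125 146 127  84  82  90  93  93 104 115 114 113 115 117 146 148 149 150 150 150 151 150 150 151 150 169 174 149]
 [ 40 125 131 132 130 108 107 107 106 107  84  85  83  82  82  9
[... 4920 characters left out ...]
204 175 158 156 150 141 132 121 126 168 130 125 114 112 112 113 115 116 117 117 117]
 [231 230 236 244 250 250 223 191 191 180 150 159 156 149 139 128 120 127 191 215 211 210 207 207 205 193 197 193 192 191]
 [152 249 242 205 211 195  79  85  87 103 151 158 155 146 137 128 121 118 127 125 124 132 142 146 189 181 180 182 191 192]
 [218 197 196 198 198 183 187 189 181  89 154 157 152 145 135 126 119 116 128 127 127 126 124 123 123 127 149 163 161 160]
 [183 200 199 198 198 198 197 197 197 197 192 189 164 101 103 113 190 185 183 184 183 189 214 116 118 120 123 140 163 162]
 [231 120 171 226 232 229 227 230 229 229 229 228 228 229 229 228 227 228 227 225 225 227 233 236 197 138 116 163 161 161]]
```

The cap top is centred at about (274,266) in the wrist view, against (278,266) predicted, so it is still in place. Lowering 14 mm and closing.

Request:
apply_moves(moves=[0, 0, -0.2, 0, 0, 0, 0, 0, -0.4, 0, 0, 0, 0, 0, -0.58, 0, 0, 0, 0, 0, -0.58, 0, 0, 0, 0, 0, -0.58, 0, 0, 0])

```text
clock: 13.03
tcp_pos: [0.5259, -0.3347, 0.0995]
orientation: [-0.0, 0.662, 0.75, 0.004]
wrist_force: [-0.7, -0.5, 0.1]
finger_gap: 0.0558
grip_force: 0.0
```

Request:
apply_moves(moves=[0, 0, 0, 0, 0, 0, 0, 0, 0, 0, 0, 0, 0, 0, 0, 0, 0, 0, 0, 0, 0, 0, 0, 0, 0, 0, 0, 0, 0, 0, 0, 0, 0, 0, 0, 0], claw=18, newtons=40)

```text
clock: 13.53
tcp_pos: [0.5264, -0.3352, 0.1007]
orientation: [0.001, 0.662, 0.75, 0.004]
wrist_force: [-1.4, 0.7, 2.7]
finger_gap: 0.0232
grip_force: 39.2
```

Request:
apply_moves(moves=[0, 0, 0.2, 0, 0, 0, 0, 0, 0.6, 0, 0, 0, 0, 0, 1.3, 0, 0, 0, 0, 0, 2.2, 0, 0, 0, 0, 0, 3.2, 0, 0, 0, 0, 0.5, 3.8, 0, 0, 0, 0, 1.6, 3.8, 0, 0, 0, 0, 2.8, 3.8, 0, 0, 0, 0, 4.0, 3.8, 0, 0, 0, 0, 5.2, 3.8, 0, 0, 0, 0, 6.4, 3.8, 0, 0, 0, 0, 7.6, 3.8, 0, 0, 0, 0, 8.6, 3.8, 0, 0, 0, 0, 9.1, 3.8, 0, 0, 0, 0, 9.3, 3.8, 0, 0, 0, 0, 9.3, 3.8, 0, 0, 0, 0, 9.3, 3.8, 0, 0, 0])

```text
clock: 14.95
tcp_pos: [0.5267, -0.1032, 0.1956]
orientation: [0.001, 0.662, 0.75, 0.004]
wrist_force: [0.4, -1.2, 0.1]
finger_gap: 0.023
grip_force: 39.2
```

Run:
```python
from h import *
np.set_printoptions(linewidth=300)
s=status.get_state();print(s['tcp_pos'],s['finger_gap'],s['joint_pos'])
row([.5266,-.1027,.200],-1.44,0)
w=cam('wrist');a=cam('scene');d=cam('side')
C=[[.521,-.059,.079],[.5323,-.1463,.079],[.5266,-.1027,.045]];print('wrist',proj(w,C).round(1).tolist(),'scene',proj(a,C).round(1).tolist(),'side',proj(d,C).round(1).tolist())
K=w['camera_matrix'];print('r px',[K[0,0]*.0125/(w['camera_from_world']@(c+[1]))[2] for c in C])
g=cv2.cvtColor(w['image'],cv2.COLOR_BGR2GRAY);print(g[80:300:6,180:380:5])
```

```text
[ 0.52665149 -0.10323366  0.1955913 ] 0.022969749453348804 [-0.34694715  0.24289204 -0.10639365  1.21738725  0.00638081  1.09989112]
TCP [ 0.5266 -0.1027  0.189 ] row [-0.    0.02 -0.26] [-0.005  0.006  0.007]
wrist [[277.6, 152.2], [278.2, 248.0], [277.8, 193.6]] scene [[270.0, 211.5], [306.2, 220.7], [287.6, 227.1]] side [[283.7, 210.5], [291.7, 197.4], [287.9, 214.4]]
r px [np.float64(14.676647692081565), np.float64(13.437814938237464), np.float64(12.571578044880416)]
[[ 85  84  85 ... 185 184 181]
 [ 91  90  92 ... 184 183 180]
 [ 87  88  85 ... 183 182 180]
 ...
 [112 115 114 ... 183 183 180]
 [113 112 114 ... 184 182 179]
 [114 112 116 ... 184 183 180]]
```

Run:
```python
from h import *
w=load('wrist');g=cv2.cvtColor(w['image'],cv2.COLOR_BGR2GRAY)
print('     ',*['%3d'%c for c in range(225,335,3)])
for r in range(112,300,4): print(r,' ',*['%3d'%v for v in g[r,225:335:3]])
```

```text
225 228 231 234 237 240 243 246 249 252 255 258 261 264 267 270 273 276 279 282 285 288 291 294 297 300 303 306 309 312 315 318 321 324 327 330 333
112   164 164 164 164 163 164 164 163 165 164 164 165 164 165 166 165 164 165 165 165 164 163 165 164 164 162 163 163 162 160 159 160 160 161 162 162 162
116   165 165 164 165 165 165 164 165 164 165 165 163 164 165 164 165 163 165 165 165 164 164 164 165 164 163 163 162 160 160 158 160 160 162 161 160 161
120   165 165 164 164 164 164 164 164 164 164 165 166 164 160 159 158 159 159 158 155 155 156 157 164 164 163 162 164 163 162 159 160 161 160 160 159 161
124   164 165 164 164 165 164 164 164 165 162 146 141 132 127 130 129 130 129 130 130 129 129 128 125 131 134 157 162 164 162 161 161 160 160 159 160 161
128   163 163 164 164 164 164 164 164 164 144 128 109 116 116 115 116 114 113 114 114 113 114 114 114 113 120 139 163 163 163 163 159 159 160 159 159 159
132   164 164 163 163 163 163 164 151 101 101 129  78  77  78  78  82  77  77  78  80  81  79  77  79  71 117 139 164 164 163 163 160 161 159 160 160 158
136   164 164 161 161 163 16
[... 5585 characters left out ...]
  63  65  64  63  64  64  62  64  62  64  60  21  26  67  91  79  80  70  26  28  29
284    28  26  38  77  81  79  80  45  24  21  58  65  62  65  64  61  62  65  64  65  63  63  64  63  63  63  55  22  21  42  88  87  79  78  37  24  28
288    27  29  49  79  81  81  78  31  24  26  54  63  63  63  63  63  64  63  62  62  64  63  64  65  63  63  55  23  22  25  76  81  80  80  51  23  29
292    26  29  25  26  42  81  84  33  24  25  47  64  62  63  63  63  63  64  63  64  64  64  64  62  65  62  50  22  23  27  82  83  43  26  22  24  27
296    28  26  26  25  27  41  85  33  23  21  87  85  64  62  64  63  61  63  63  62  62  63  63  63  62  73  88  19  21  28  84  42  24  25  23  29  28
```

Run:
```python
from h import *
w=load('wrist');g=cv2.cvtColor(w['image'],cv2.COLOR_BGR2GRAY)
print('col279 rows120-134',g[120:135,270],' rows 165-178',g[165:179,270],'rows 204-218',g[204:219,285])
print('row150 240-262',g[150,244:262],'row150 290-306',g[150,292:308]);print('row190',g[190,244:262],g[190,292:308])
D=np.array([np.cos(.129+np.pi/2),np.sin(.129+np.pi/2)])
for r,y in((130.5,.064),(172,.022),(214,-.022)):
    P=plane(w,(278,r),.045);print(r,P,'cell centre ->',P[:2]-D*y)
s=status.get_state();print(s['tcp_pos'])
# held vial cap top position check
P=plane(w,(277.8,152),.045)
```

```text
col279 rows120-134 [158 145 135 132 129 128 131 128 116  94  78  78  82 101 123]  rows 165-178 [107  91  80  73  80 102 120 128 134 148 161 168 167 162] rows 204-218 [113  89  76  74  75  74  74  81  98 123 138 140 133 122 120]
row150 240-262 [164 162 153 135 118 102  96  94  93 104 121 128 126 109  87  73  75  77] row150 290-306 [108  90  78  76  74  72  78  99 119 128 135 146 158 161 162 162]
row190 [182 183 183 178 161 135 119 118 117 121 129 139 142 137 117  95  93 105] [ 81  81  80  75  70  69  81 105 122 129 136 148 158 161 162 162]
130.5 [ 0.51931857 -0.04208099  0.045     ] cell centre -> [ 0.5275517  -0.10554922]
172 [ 0.524158   -0.08119696  0.045     ] cell centre -> [ 0.52698814 -0.10301417]
214 [ 0.52940937 -0.12365846  0.045     ] cell centre -> [ 0.52657924 -0.10184126]
[ 0.52642064 -0.10377639  0.19517439]
```

Run:
```python
from h import *
w=load('wrist');t=status.get_state()['tcp_pos'];B=t[2]-.0507
print(proj(w,[t+[0,.013,B-t[2]],t+[0,0,B-t[2]],t+[-.013,0,B-t[2]],t+[.013,0,B-t[2]],t+[0,.013,B+.057-t[2]]]).round(1).tolist(),B)
g=cv2.cvtColor(w['image'],cv2.COLOR_BGR2GRAY)
print(g[206:250:1,278]);print(g[224,250:304]);print(g[240,250:304])
```

```text
[[279.9, 209.6], [277.6, 227.5], [258.9, 225.3], [296.1, 229.6], [280.8, 240.2]] 0.14447439057942388
[ 75  74  75  75  74  78  95 116 124 121 115 114 115 114 116 115 116 115
 115 114 116 116 116 114 111 106 114 137 144 129 118 115 115 116 117 116
 118 119 119 112 105  93  77  68]
[117 116 117 117 114 105  95  89  83  79  84  93  97  97  99 100 101 104
 104 104 107 108 110 110 111 113 114 113 115 117 117 118 119 118 120 120
 121 121 121 122 122 121 118 105  89  73  66  78 107 131 141 144 151 159]
[132 117 115 116 112 105  95  92  96 101 102 104 104 102 100 100  98  99
 101 105 109 110 112 112 113 114 113 114 117 116 116 118 118 119 119 120
 120 120 120 120 122 124 125 133 138 134 119 106 115 132 139 143 150 161]
```

Request:
apply_moves(moves=[0.02, 0.1, -0.4, 0, 0, 0, 0.02, 0.1, -1.0, 0, 0, 0, 0.02, 0.1, -1.6, 0, 0, 0, 0.02, 0.1, -2.2, 0, 0, 0, 0.02, 0.1, -2.8, 0, 0, 0, 0.02, 0.1, -3.4, 0, 0, 0, 0.02, 0.1, -4.0, 0, 0, 0, 0.02, 0.1, -4.5, 0, 0, 0, 0.02, 0.1, -4.9, 0, 0, 0, 0.02, 0.1, -5.2, 0, 0, 0, 0.02, 0.1, -5.2, 0, 0, 0, 0.02, 0.1, -5.2, 0, 0, 0])

```text
clock: 16.1
tcp_pos: [0.5266, -0.1001, 0.0649]
orientation: [-0.0, 0.662, 0.749, 0.004]
wrist_force: [0.3, -0.2, 0.0]
finger_gap: 0.0231
grip_force: 39.2
```

Request:
apply_moves(moves=[0, 0, -0.06, 0, 0, 0, 0, 0, -0.12, 0, 0, 0, 0, 0, -0.18, 0, 0, 0, 0, 0, -0.22, 0, 0, 0, 0, 0, -0.22, 0, 0, 0])

```text
clock: 16.52
tcp_pos: [0.5268, -0.1, 0.0598]
orientation: [0.0, 0.662, 0.75, 0.004]
wrist_force: [-0.0, 0.1, -0.7]
finger_gap: 0.0226
grip_force: 39.2
```

Request:
apply_moves(moves=[0, 0, -0.04, 0, 0, 0, 0, 0, -0.08, 0, 0, 0, 0, 0, -0.08, 0, 0, 0, 0, 0, -0.08, 0, 0, 0])

```text
clock: 16.85
tcp_pos: [0.5268, -0.1, 0.0578]
orientation: [0.0, 0.662, 0.75, 0.004]
wrist_force: [-0.4, -0.4, -0.3]
finger_gap: 0.023
grip_force: 39.3
```

Request:
apply_moves(moves=[0, 0, -0.03, 0, 0, 0, 0, 0, -0.06, 0, 0, 0, 0, 0, -0.06, 0, 0, 0, 0, 0, -0.06, 0, 0, 0])

```text
clock: 17.18
tcp_pos: [0.5271, -0.1003, 0.0576]
orientation: [0.001, 0.662, 0.75, 0.004]
wrist_force: [-3.3, 0.8, 8.5]
finger_gap: 0.0232
grip_force: 40.2
```

Contact came at TCP z ≈ 0.0577, which is where the pad must be. Releasing and rising.

Request:
apply_moves(moves=[0, 0, 0.02, 0, 0, 0, 0, 0, 0.02, 0, 0, 0, 0, 0, 0.02, 0, 0, 0, 0, 0, 0.02, 0, 0, 0, 0, 0, 0.02, 0, 0, 0, 0, 0, 0.02, 0, 0, 0], claw=60)

```text
clock: 17.68
tcp_pos: [0.5267, -0.1, 0.0566]
orientation: [0.0, 0.662, 0.75, 0.004]
wrist_force: [-0.1, -0.1, -0.1]
finger_gap: 0.0512
grip_force: 0.0
```

Request:
apply_moves(moves=[0, 0, 0.3, 0, 0, 0, 0, 0, 0.8, 0, 0, 0, 0, 0, 1.5, 0, 0, 0, 0, 0, 2.4, 0, 0, 0, 0, 0, 3.4, 0, 0, 0, 0, 0, 4.4, 0, 0, 0, 0, 0, 5.4, 0, 0, 0, 0, 0, 5.8, 0, 0, 0, 0, 0, 5.8, 0, 0, 0])

```text
clock: 18.43
tcp_pos: [0.5285, -0.1006, 0.2049]
orientation: [0.003, 0.662, 0.75, 0.005]
wrist_force: [0.6, 0.6, 0.2]
finger_gap: 0.051
grip_force: 0.0
```

Run:
```python
from h import *
s=status.get_state();print(s['clock'],s['tcp_pos'],s['wrist_force'])
w=cam('wrist');d=cam('side')
print(proj(w,[[.521,-.06,.079],[.527,-.103,.082],[.5323,-.1463,.079]]).round(1).tolist())
g=cv2.cvtColor(w['image'],cv2.COLOR_BGR2GRAY)
print('     ',*['%3d'%c for c in range(237,318,3)])
for r in range(112,275,4): print(r,' ',*['%3d'%v for v in g[r,237:318:3]])
print(proj(d,[[.527,-.1,.082],[.527,-.1,.045],[.521,-.06,.079],[.5323,-.1463,.079]]).round(1).tolist())
g=cv2.cvtColor(d['image'],cv2.COLOR_BGR2GRAY)
for r in range(190,232,2): print(r,' ',*['%3d'%v for v in g[r,272:304]])
```

```text
18.4333 [ 0.52852078 -0.10058696  0.20487197] [0.56754019 0.56679566 0.19864552]
[[274.3, 154.8], [275.2, 203.2], [275.3, 246.3]]
      237 240 243 246 249 252 255 258 261 264 267 270 273 276 279 282 285 288 291 294 297 300 303 306 309 312 315
112   159 157 158 159 158 158 159 159 158 159 159 159 159 158 159 159 158 158 159 158 155 156 156 154 154 153 155
116   158 158 158 158 158 158 158 158 158 159 158 156 160 159 158 158 158 158 159 158 156 156 156 156 155 153 154
120   158 158 158 158 158 159 159 158 158 158 158 158 159 158 159 158 158 159 158 158 156 157 156 154 154 154 155
124   159 158 159 158 158 159 160 157 135 135 134 128 128 128 129 131 131 131 154 156 155 157 157 157 156 155 154
128   158 159 158 158 150 120 113 121 122 122 125 125 124 123 124 126 126 127 128 121 119 142 158 157 157 157 153
132   156 157 157 141  98 121  85  75  74  75  74  75  74  74  74  73  74  73  73  71 121 141 157 157 157 157 155
136   158 157 155  93  92 121  89 105  96 100 117 117  95  92 116 117 102  73  73  69 121 142 158 157 157 157 153
140   156 157 156  99  90 120  88 120 126 121 117 107 126 
[... 5996 characters left out ...]
70  71  70  69  77 110 131 129
222   194 205 230 171  84  58  62  92 159 153 151 143 137 131 122 121 117  71  68 110 148  61  69  69  69  70  70  77 111 134 132 130
224   200 182 156 121 136 119  95  86 148 124 154 168 127 127 123 120 115  69 118 124  60  63  70  70  70  68  76 111 129 127 125 126
226   199 171  77  73  90 129 148 134 140 126 118 107  91  88  81  96 122 103 110  61  64  65  70  70  68  79 129 129 138 230 235 224
228   204 197  77  76  83  67  71  71  74  79  82  92  90  85 106  74  86  78  71  64  64  65  69  68  73 131 129 124 135 234 229 229
230   203 203  75  78  85  82  70  71  71  70  70  71  70  70  71  71  88  78  71  63  64  64  68  73 131 131 126 137 237 232 230 229
```

The cap disc is at about (276,203), against (275,203) predicted for an upright vial in the middle cell, with both neighbours in place. Handing in.

```bash
python3 -c "
from workcell import job
print(job.hand_in())"
```

```text
the job is handed in; nothing more can be done
None
```

The short vial stood released on the balance pan for about 6 s, then I took it by its cap and lowered it upright into the crate's middle (empty) cell. My first try at the cap closed just above it and pressed lightly on its top (about 6 N), but the vial stayed standing; I handed in at about 18.5 s with no verdict shown, and did not re-check the rack and glassware after the lift.

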